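# Blow off the ball vise, then tip it to the set angle and hold it for drilling

## Task

Blow the wax crumbs off the ball vise first: press the nozzle cap of the air duster clipped beside it right down and let it come back up. Then take the vise by its jaws, not by the wax disc, and rock its ball sideways in the seat, the dial of the angle gauge staying upright and the ball staying down, until the swinging pointer settles on the wedge clipped to the dial's rim. Finish while still holding it there, motionless, ready for drilling, and leave the jar, the wax tube, the brush and the caliper where they are.

Things in the scene. Friction and masses are not known exactly. Their poses are not given: they have to be found in the camera images.
- vise: Ball vise: dark steel ball, 80 mm across, loose in a round seat; two aluminium jaws on top clamp a thin wax disc. About 0.9 kg. Origin: ball's centre; z up through the jaws, y across the jaws (robot's left), -x out of the gauge's dial, towards the robot, turned by up to 0.35 rad. The ball turns easily in the seat in any direction; bottom-heavy, it swings back towards upright when let go.
- jaws (a point): Middle of the jaws, 60 mm above the ball's centre along the vise's z, axes as the vise's. Grip across y: flat outer sides, 39 mm apart, 44 mm long in x; the jaws reach from 26 mm below this point (a 33 mm radius turntable lies under them) to 12 mm above it. Behind them is a pin block (x 22 to 32, y -17 to 17 mm, up to 10 mm above this point).
- seat_centre (a point): Where the centre of the ball is while it sits in the ring: 46 mm above the bench, on the axis of the ring (fixed; foot of 56 mm radius, 25 mm high).
- pointer (a joint): Swinging pointer of the gauge (thin black needle, round bob below), rad. The needle stays upright in the world and swings for about a second after a move. 0: it points to the dial's top (vise upright). It grows as the vise leans to the robot's left (jaws towards +y, turning about the vise's x axis): the needle then points to the right of the dial's top, and the value equals the lean.
- index (a joint): Steel wedge clipped on the dial's rim, marking the wanted angle, 0.22 to 0.42 rad; it stays where it is set. Counted as the pointer: when both values are equal the pointer stands on the wedge. It lies to the right of the dial's top, seen from the robot, so the vise must lean to the robot's left.
- pointer_tip (a point): Tip of the needle, 22 mm from the dial's axis. Its z axis runs along the needle.
- index_tip (a point): Inner point of the wedge, 21 mm from the dial's axis. Its z axis runs out from the dial's axis through the wedge.
- cap_top (a point): Top of the air duster's sprung nozzle cap: round, black, 22 mm across, about 146 mm above the bench when up; press it straight down. The can (52 mm across, aluminium, white sleeve) is fixed in a clip holder on the bench. A thin straw on the cap, 8 mm below its top, reaches 58 mm towards the vise (+y of this point).
- cap (a joint): Travel of the nozzle cap, m: 0 up, 0.005 pressed right down; a spring lifts it again. About 1.3 N starts it, 6 N holds it down.
- wax_mid (a point): Middle of the blue wax disc in the jaws (46 mm high in z, half of it above the jaws). Do not grip or push it.
- wax_disc: The blue wax disc itself, fixed in the jaws; origin on one of its faces.
- talc_jar: Bystander: white screw-lid jar, 39 mm across, 62 mm high; origin at its foot.
- wax_tube: Bystander: upright blue wax tube, 28 mm across, 60 mm high; origin at its foot.
- dust_brush: Bystander: slim wooden brush lying flat, 167 mm long, 11 mm high; origin under its middle, its length along its y axis.
- bench_caliper: Bystander: digital caliper lying flat, 150 by 51 mm, 11 mm high; origin under its middle.
- dial (a point): Centre of the angle gauge's dial, on the front of the jaws: 36 mm forward (-x) and 58 mm up (z) from the ball's centre. Dial radius 30 mm, with the wedge on its rim 34 mm; the gauge is up to 21 mm thick and reaches from the jaws' front to 7 mm before this point.

How it is judged (in metres and radians):
On the way, in this order (a step that is already met when the one before it is completed fails the run):
1. the duster's cap is pressed right down (value of joint cap above 0.0038 m), for 0.1 s.
2. the cap has come back up (value of joint cap below 0.0012 m), for 0.1 s.
3. the vise is gripped by the jaws and the pointer settles on the wedge (angle between the z axis of pointer_tip and the z axis of index_tip, either way round below 0.05 rad and contact force between the fingers and vise above 1 N), for 0.3 s.
At the end, for the whole second after the job is handed in: The pointer stands within 0.05 rad (about 3 degrees) of the wedge, still (under 0.25 rad/s, vise under 0.1 rad/s), the dial's face upright within 0.12 rad, the ball within 4 mm of its place in the seat, the fingers holding the vise (more than 1 N) and not the wax disc, the duster's cap up (all of step 3 and velocity of joint pointer between -0.25 and 0.25 rad/s and angular speed of vise below 0.1 rad/s and angle between vise's own x axis and vertical between 1.45 and 1.69 rad and distance between vise and seat_centre below 0.004 m and contact force between the arm and wax_disc below 0.5 N and value of joint cap below 0.0012 m); the arm keeps its last pose, push and grip.
It fails at once if the ball was lifted out of its seat (distance between vise and seat_centre above 0.012 m).
It fails at once if the wax disc was gripped or pushed (contact force between the arm and wax_disc above 2 N).
It fails at once if the jar, the wax tube, the brush or the caliper was moved by more than 2 cm (distance of any of talc_jar, wax_tube, dust_brush, bench_caliper from where it was at the start of the episode above 0.02 m).
It also fails if it takes over 51 s, if anything falls off the work surface, if the arm or the gripper's body presses on something with over 40 N, if the wrist force passes 120 N, or if a joint passes its speed limit or range.

## Robot

A 7-joint arm with a two-finger parallel gripper is mounted at the origin on a cart in front of the work surface, level with it; the furniture and walls round the work are solid. World frame = base frame: x ahead of the robot, y to its left, z up, the work surface at z = 0. Lengths are in mm, angles in rad, forces in N, time in s.
With the tool pointing down it reaches from about 425 to 825 mm from the base axis. Payload 3.6 kg.
Tool frame: the origin (TCP) lies at the very end of the fingers, on their centre line; the grasp point (between the pads) lies 19 mm behind it; z points along the fingers, y is the line along which they close (so a half turn about z gives the same grasp; the last joint's range is limited). The gripper opens to 85 mm and grips with 20 to 120 N. Pads are 22 mm wide; open, the fingers measure 114 mm over their backs; the gripper's body (76 mm by 85 mm) begins 54 mm behind the grasp point. The pads swing forward as they close: fully open they stand 13 mm farther back than shut.
Start: joints at [-1.185, 0.615, -0.013, 1.423, 0.008, 1.103, -0.04], TCP at [260.133, 595.645, 231.297] pointing down, gripper open.
Joint ranges: [-3.12, 3.12], [-0.3, 2.06], [-1.34, 1.32], [0.26, 2.42], [-1.36, 4.5], [0.01, 1.98], [-2.84, 2.84]. Speed limits (rad/s): [2.79, 2.79, 3.14, 3.14, 3.14, 3.14, 3.14].

## Interface

Orientations are given as a 3x3 rotation matrix whose columns are the frame's x, y, z axes.
In Python, from bench import manip gives the robot as it stands.
- The arm moves only by the tool send_rows, never from a script. Its argument "targets" is a list of rows, each a list of 2 entries, a list of its own where there are three numbers: the shift along the tool's x, y, z in units of 40 mm (1.0 is 40 mm), then the turn about the tool's z in units of 6 degrees (1.0 is 6 degrees). A call has 1 to 12 rows; each row shifts and turns the commanded pose from where the row before left it, along the tool's axes as they then stand; what a row does not reach is not made up. A row lasts 1/12 s, in which the tool goes at most 41.7 mm and 7.16 degrees, less where a joint would pass 70% of its speed; a pose out of reach is approached as far as the arm can. A call is refused whole if a number of a shift passes 1 or a number of a turn 1, either way. A call with a gripper value outside its range is refused whole. "claw" is the finger opening in mm, from 0 to 85.4, set as the call begins (left out, the last holds). The fingers move at their own pace and stop on an object; "squeeze" is the grip in N (left out, the last holds). Time passes only in rows, so rows that do not move let the fingers close. It gives the time, the measured TCP pose, the force, the opening and the grip force at its end, in the units of the state.
- manip.get_obs(): the state, without advancing time (a new reading comes with each control period).
- manip.capture(name): name is "side" or "top"; returns a dict with "pixels" (400x640x3 uint8, blue, green, red), "z_map" (400x640 float32, mm along the optical axis (not along the pixel's ray), 0 where there is no reading), "fx", "fy", "cx", "cy" (pixels), "dist" ([k1, k2, p1, p2, k3] as OpenCV has them; the pictures are not rectified), "R" (3x3) and "t" (3): a world point X has camera coordinates R X + t. Camera axes: x right, y down, z forward; pixel columns grow to the right and rows downward; lengths in mm; the calibration is good to about 2 mm. A picture is of the moment at which its call begins.
- manip.job_done(): hands the job in; it is judged then, once.
The state is a dict: "t": time; "q": joint angles; "joint_velocities": joint speeds; "effort": joint torques, N m; "position": TCP position; "ee_rot": TCP orientation; "ft_force": force on the tool from outside, world axes, zero at the start; "torque": the same for the moment, N m; "gripper_width": finger opening in mm; "grasp_force": force on a finger pad.
Only numpy, scipy, OpenCV 4.12 (cv2) and the standard library are available. Lean on these libraries where they do the work, as an engineer would, in place of code of your own. Each camera call takes 0.05 s, during which the arm holds its last target. There are 200 camera calls.

## Working session

There is one attempt and no reset: what is moved stays moved. The work goes in short steps, Python scripts to look and compute and a tool call to move; the robot and the scene stay as the last step left them, time stands still between calls to the robot, and variables do not carry over. Pictures are saved under pics/ and viewed, at most 10 in all, crops included, and the job is handed in when it is done.

Besides the shell and the picture viewer there is one more tool, called as name(argument=value, ...), one argument or row to a line, values as JSON. send_rows: Moves the arm, as the interface text tells. Its arguments: {"type":"object","properties":{"targets":{"type":"array","items":{"type":"array"}},"claw":{"type":"number"},"squeeze":{"type":"number"}},"required":["targets"]}

```bash
mkdir -p pics; ls
cat > h.py <<'E'
import numpy as np,cv2
from bench import manip
def cap(n,save=None):
    c=manip.capture(n)
    if save: cv2.imwrite('pics/'+save,np.asarray(c['pixels']))
    return c
def P(c,u,v,z=None):
    K=np.array([[c['fx'],0,c['cx']],[0,c['fy'],c['cy']],[0,0,1]])
    p=cv2.undistortPoints(np.array([[[u,v]]],float),K,np.array(c['dist'],float))[0,0]
    R=np.array(c['R']);t=np.array(c['t'])
    d=R.T@np.array([p[0],p[1],1]);o=-R.T@t
    if z is None: s=np.median(c['z_map'][int(v)-1:int(v)+2,int(u)-1:int(u)+2])
    else: s=(z-o[2])/d[2]
    return o+s*d
E
python3 - <<'E'
from h import *
import pickle
for n in('side','top'):
    c=cap(n,n+'0.png');pickle.dump(dict(c),open(n+'0.pkl','wb'));print(n,c['fx'],-np.array(c['R']).T@c['t'],np.array(c['R']).round(2).tolist())
o=manip.get_obs();print(o['t'],o['position'],np.round(o['ee_rot'],3).tolist(),o['gripper_width'])
E
```

```text
pics
side 375.9778875551346 [ 315.68071043 -858.2117415   451.96758153] [[0.94, -0.34, -0.02], [-0.16, -0.38, -0.91], [0.3, 0.86, -0.41]]
top 380.2678688232163 [ 462.97638045 -133.5613863   942.67925641] [[0.01, -1.0, 0.01], [-0.99, -0.01, -0.12], [0.12, -0.01, -0.99]]
0.1 [259.84831618 595.02091889 230.24013219] [[-0.916, 0.4, -0.001], [0.4, 0.916, -0.002], [-0.0, -0.002, -1.0]] 85.70341682259155
```

View pics/side0.png

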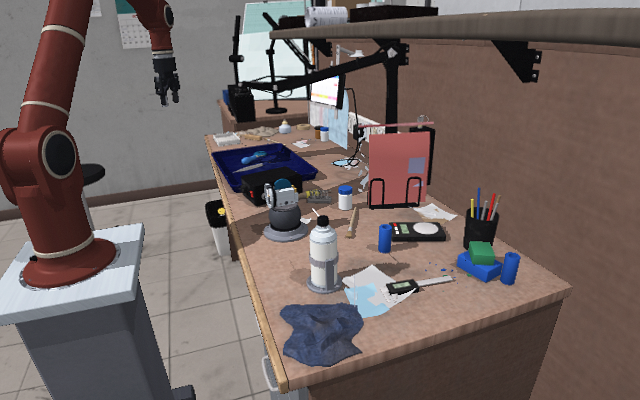

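View pics/top0.png

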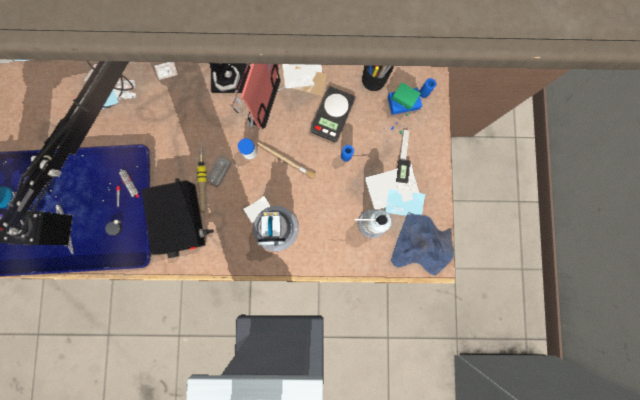

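The vise is at about (271,228) in the top view and (286,205) in the side view. The duster cap is at about (382,215) in top and (322,221) in side. The brush, talc jar, wax tube and caliper lie farther back.

Run:
```python
from h import *
import pickle
s=pickle.load(open('side0.pkl','rb'));t=pickle.load(open('top0.pkl','rb'))
S=np.asarray(s['pixels']);T=np.asarray(t['pixels'])
a=cv2.resize(S[165:245,250:340],None,fx=4.4,fy=4.4,interpolation=2);b=cv2.resize(T[190:270,235:325],None,fx=4.4,fy=4.4,interpolation=2)
c=cv2.resize(T[190:240,350:410],None,fx=4,fy=4,interpolation=2)
d=cv2.resize(S[205:235,300:345],None,fx=5.5,fy=5.5,interpolation=2)
m=np.zeros((352+200,792,3),np.uint8);m[:352,:396]=a;m[:352,396:]=b;m[352:,:240]=c;m[352:352+165,396:396+247]=d
cv2.imwrite('pics/m.png',m)
for v in range(216,222,2): print([P(t,u,v).round(0).tolist() for u in (376,379,382,385)])
for v in range(206,252,6):print(v,[P(t,u,v).round(0).tolist() for u in (256,263,270,277,284)])
```

```text
Traceback (most recent call last):
ValueError: could not broadcast input array from shape (165,248,3) into shape (165,247,3)
```

Run:
```python
from h import *
import pickle
s=pickle.load(open('side0.pkl','rb'));t=pickle.load(open('top0.pkl','rb'))
S=np.asarray(s['pixels']);T=np.asarray(t['pixels'])
a=cv2.resize(S[165:245,250:340],None,fx=4.4,fy=4.4,interpolation=2);b=cv2.resize(T[190:270,235:325],None,fx=4.4,fy=4.4,interpolation=2)
c=cv2.resize(T[190:240,350:410],None,fx=4,fy=4,interpolation=2)
d=cv2.resize(S[205:235,300:345],None,fx=5.5,fy=5.5,interpolation=2)
m=np.zeros((352+200,792,3),np.uint8);m[:352,:396]=a;m[:352,396:]=b;m[352:,:240]=c;m[352:352+165,396:396+248]=d
cv2.imwrite('pics/m.png',m)
for v in range(216,222,2): print([P(t,u,v).round(0).tolist() for u in (376,379,382,385)])
for v in range(206,252,6):print(v,[P(t,u,v).round(0).tolist() for u in (256,263,270,277,284)])
```

```text
[[527.0, -268.0, 127.0], [525.0, -272.0, 145.0], [525.0, -278.0, 147.0], [525.0, -284.0, 147.0]]
[[521.0, -266.0, 140.0], [521.0, -271.0, 147.0], [521.0, -278.0, 148.0], [521.0, -284.0, 147.0]]
[[517.0, -266.0, 142.0], [517.0, -271.0, 146.0], [517.0, -278.0, 147.0], [517.0, -284.0, 147.0]]
206 [[558.0, 9.0, 2.0], [558.0, -8.0, 2.0], [558.0, -26.0, 5.0], [558.0, -43.0, 8.0], [558.0, -60.0, 2.0]]
212 [[543.0, 9.0, 3.0], [542.0, -10.0, 10.0], [534.0, -38.0, 106.0], [534.0, -53.0, 106.0], [542.0, -62.0, 15.0]]
218 [[527.0, 7.0, 8.0], [520.0, -25.0, 119.0], [519.0, -41.0, 132.0], [520.0, -55.0, 120.0], [523.0, -67.0, 79.0]]
224 [[513.0, 7.0, 10.0], [507.0, -25.0, 119.0], [506.0, -43.0, 141.0], [507.0, -55.0, 119.0], [509.0, -67.0, 82.0]]
230 [[498.0, 6.0, 10.0], [494.0, -25.0, 119.0], [493.0, -43.0, 140.0], [494.0, -55.0, 119.0], [496.0, -68.0, 81.0]]
236 [[483.0, 6.0, 9.0], [481.0, -26.0, 118.0], [481.0, -41.0, 118.0], [481.0, -56.0, 119.0], [483.0, -67.0, 71.0]]
242 [[469.0, 6.0, 2.0], [468.0, -27.0, 130.0], [468.0, -43.0, 136.0], [469.0, -58.0, 135.0], [469.0, -71.0, 115.0]]
248 [[454.0, 6.0, 1.0], [454.0, -11.0, 1.0], [455.0, -29.0, 10.0], [455.0, -46.0, 9.0], [455.0, -63.0, 8.0]]
```

View pics/m.png

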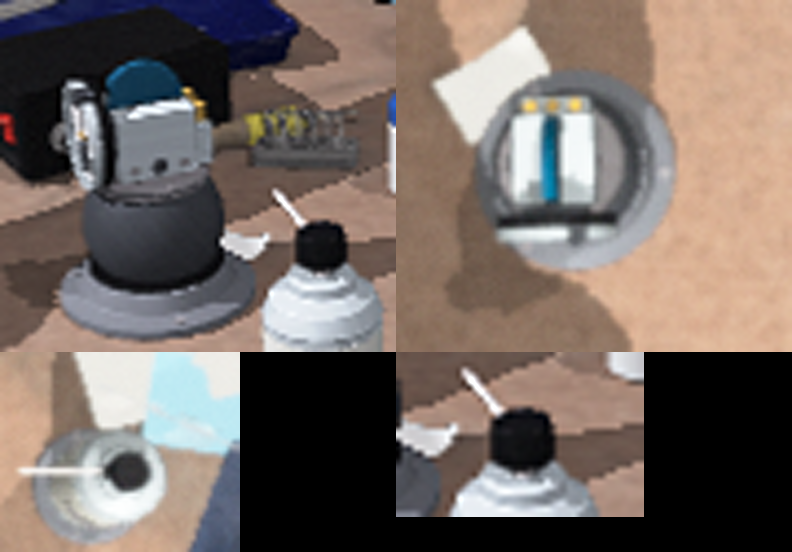

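The top view shows the jaws nearly square to the world axes, with a small yaw. The dial's rim is at crop (555,228), and a darker wedge-like bit sits at crop (577,236). The cap top is about (520,-278,147) mm. Next I'll measure the ring, the jaws and the wedge.

Run:
```python
from h import *
import pickle
s=pickle.load(open('side0.pkl','rb'));t=pickle.load(open('top0.pkl','rb'))
T=np.asarray(t['pixels'])
uu,vv=np.meshgrid(np.arange(245,310),np.arange(195,260))
W=np.array([[P(t,u,v,None) for u in range(245,310)] for v in range(195,260)])
Z=W[...,2]
def rect(lo,hi,sel=None):
    m=(Z>lo)&(Z<hi)
    if sel is not None:m&=sel
    p=W[m][:,:2].astype(np.float32);return p,cv2.minAreaRect(p)
X=W[...,0]
p,r=rect(115,123,(X>475));print('jaws',len(p),r,p.mean(0))
p,r=rect(100,145,(X<476));print('dial',len(p),r)
f=np.polyfit(p[:,1],p[:,0],1);print('dial slope',f)
p,r=rect(19,30);print('ring',cv2.minEnclosingCircle(p),len(p))
for v in range(236,248): print(v,[ (int(round(W[v-195,u-245,1])),int(round(Z[v-195,u-245]))) for u in range(259,285,2)], )
d=T[234:250,255:290];a=cv2.resize(d,None,fx=22,fy=22,interpolation=cv2.INTER_NEAREST)
cv2.imwrite('pics/w.png',a)
m=(np.asarray(t['pixels']).max(2)<60);m[:,:370]=0;m[:,396:]=0;m[:200]=0;m[235:]=0
v,u=np.nonzero(m);print('cap',u.mean(),v.mean(),len(u),P(t,u.mean(),v.mean(),147))
m=(np.asarray(s['pixels']).max(2)<60);m[:,:312]=0;m[:,334:]=0;m[:212]=0;m[230:]=0
v,u=np.nonzero(m);print('cap side',u.mean(),v.mean(),len(u),P(s,u.mean(),v.mean(),137),u.min(),u.max(),v.min(),v.max())
```

```text
jaws 338 ((502.9119567871094, -46.14213562011719), (57.14046096801758, 47.05067825317383), 2.1615514755249023) [501.26364 -41.95126]
dial 149 ((468.5326843261719, -43.48107147216797), (12.97175407409668, 57.625587463378906), 0.7868469953536987)
dial slope [-1.36214966e-02  4.69497199e+02]
ring ((501.965576171875, -48.40528106689453), 40.870426177978516) 42
236 [(-2, 12), (-14, 66), (-26, 118), (-30, 118), (-34, 119), (-39, 119), (-43, 117), (-47, 117), (-52, 120), (-56, 119), (-59, 111), (-61, 82), (-65, 78)]
237 [(-2, 11), (-14, 64), (-25, 117), (-30, 117), (-34, 119), (-39, 119), (-43, 117), (-47, 117), (-52, 119), (-56, 119), (-59, 111), (-61, 82), (-66, 81)]
238 [(-2, 12), (-14, 65), (-25, 117), (-30, 118), (-36, 133), (-40, 133), (-45, 133), (-49, 134), (-53, 132), (-57, 129), (-61, 125), (-65, 123), (-69, 117)]
239 [(-17, 115), (-22, 125), (-27, 130), (-32, 133), (-36, 134), (-41, 135), (-45, 135), (-49, 134), (-53, 133), (-57, 130), (-61, 128), (-65, 124), (-69, 119)]
240 [(-18, 121), (-23, 127), (-28, 132), (-32, 133), (-36, 134), (-41, 136), (-45, 135), (-49, 134), (-53, 133
[... 606 characters left out ...]
 (-32, 18), (-40, 48), (-53, 135), (-57, 133), (-52, 21), (-56, 17), (-61, 14)]
245 [(-1, 2), (-7, 8), (-12, 12), (-17, 9), (-22, 10), (-27, 12), (-32, 15), (-37, 17), (-53, 131), (-47, 16), (-51, 15), (-56, 12), (-61, 10)]
246 [(-1, 1), (-6, 2), (-12, 8), (-17, 8), (-22, 8), (-27, 10), (-32, 12), (-36, 11), (-41, 12), (-46, 13), (-51, 11), (-56, 10), (-61, 9)]
247 [(-1, 0), (-6, 1), (-12, 7), (-17, 8), (-22, 8), (-27, 10), (-32, 11), (-36, 9), (-41, 10), (-46, 11), (-51, 10), (-56, 7), (-61, 9)]
cap 381.29411764705884 219.2941176470588 51 [ 518.22022065 -276.12499188  147.        ]
cap side 322.50892857142856 220.75892857142858 112 [ 519.75146523 -275.61001874  137.        ] 317 328 215 226
```

View pics/w.png

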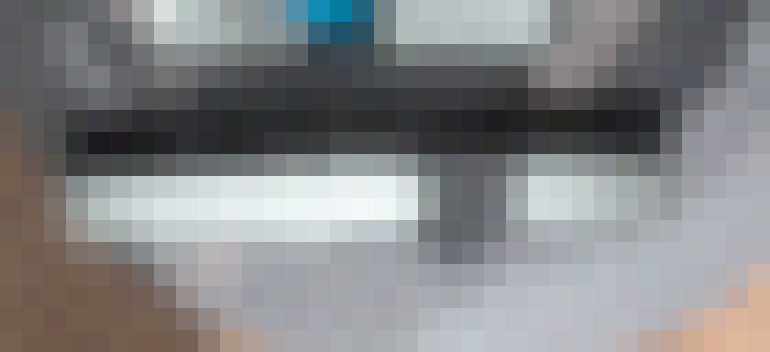

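The wedge is the dark block at columns 274.5–277.3, rows 241–245 of the top view. The white dial rim runs from column 258 to column 285.

```bash
cat > wedge.py <<'E'
from h import *
import pickle
from scipy.optimize import least_squares
t=pickle.load(open('top0.pkl','rb'))
T=np.asarray(t['pixels']).astype(float)
W=np.array([P(t,u,v) for v in (240,241,242) for u in list(range(259,274))+list(range(279,285))])
y,z=W[:,1],W[:,2]
for free in (0,1):
    f=lambda p:np.hypot(y-p[0],z-p[1])-(30 if not free else p[2])
    r=least_squares(f,[-43,104,30],loss='soft_l1');print('circle',r.x.round(2),np.std(r.fun).round(2),W[:,0].mean())
yc,zc=least_squares(lambda p:np.hypot(y-p[0],z-p[1])-30,[-43,104],loss='soft_l1').x
g=T.mean(2)[242:244,255:290].mean(0);print(g.round(0))
bg=np.interp(np.arange(35),[17,25],[g[17],g[25]]);k=np.arange(18,25);w=(bg-g)[k].clip(0);u=255+(k*w).sum()/w.sum()
zw=zc+32.5
for i in range(4):
    p=P(t,u,242.5,zw);a=np.arctan2(yc-p[1],zw-zc);zw=zc+34*np.cos(a)
print('wedge u',u,p,'angle',a)
# jaw sides in y from the picture
for x in range(222,236,4): print(T[x].mean(1)[256:286].round(0))
E
python3 wedge.py
```

```text
circle [-42.89 105.04  30.  ] 0.53 470.5039556400252
circle [-42.9  105.14  29.91] 0.53 470.5039556400252
[ 94.  95. 110. 145. 175. 191. 204. 213. 219. 224. 230. 230. 234. 237.
 238. 241. 241. 240. 225. 151. 103. 100. 116. 166. 214. 210. 201. 187.
 172. 164. 154. 169. 176. 178. 178.]
wedge u 275.7719763156805 [467.42550786 -55.18752369 136.74035097] angle 0.3700225118486946
[147. 121.  96. 137. 159. 186. 243. 245. 245. 243. 229. 202. 112.  81.
  74.  81. 176. 244. 246. 246. 246. 247. 245. 225. 145. 141. 147. 149.
 146. 131.]
[118.  98. 136. 158. 133. 189. 243. 245. 246. 242. 227. 205. 128. 101.
  86.  82. 175. 243. 246. 248. 247. 248. 248. 237. 140. 120. 151. 151.
 153. 150.]
[102.  97. 126. 169. 165. 200. 246. 245. 243. 231. 224. 206. 142. 109.
  94.  79. 138. 209. 211. 221. 244. 247. 248. 237. 145. 140. 150. 148.
 149. 143.]
[ 88.  93.  99. 109. 134. 173. 219. 193. 179. 156. 149. 145. 131. 112.
  95.  87. 127. 184. 191. 192. 195. 197. 202. 188. 131. 141. 148. 141.
 119.  90.]
```

send_rows(
  targets=[
    [[0,0,-0.2],-0.82],
    [[0,0,-0.2],-0.82],
    [[0,0,-0.2],-0.82],
    [[0,0,-0.2],-0.82],
    [[0,0,-0.2],-0.82],
  ],
  claw=0,
  squeeze=20,
)

```text
t: 0.52
position: [260.0, 595.2, 270.9]
ee_rot: [[-1.0, -0.022, -0.001], [-0.022, 1.0, -0.002], [0.001, -0.002, -1.0]]
ft_force: [-0.4, 0.4, -0.4]
gripper_width: 25.6
grasp_force: 0.0
```

```bash
python3 -c "
from h import *
o=manip.get_obs();print(o['t'],o['position'],np.round(o['ee_rot'],3).tolist(),o['gripper_width'],o['ft_force'])"
```

```text
0.5167 [260.0048143  595.20497092 270.92568166] [[-1.0, -0.022, -0.001], [-0.022, 1.0, -0.002], [0.001, -0.002, -1.0]] 25.556093030552788 [-0.3783301   0.41615108 -0.37566152]
```

send_rows(
  targets=[
    [[-0.5,-0.9,0],0],
    [[-0.5,-0.9,0],0],
    [[-0.5,-0.9,0],0],
    [[-0.5,-0.9,0],0],
    [[-0.5,-0.9,0],0],
    [[-0.5,-0.9,0],0],
    [[-0.5,-0.9,0],0],
    [[-0.5,-0.9,0],0],
    [[-0.5,-0.9,0],0],
    [[-0.5,-0.9,0],0],
    [[-0.5,-0.9,0],0],
    [[-0.5,-0.9,0],0],
  ],
)

```text
t: 1.52
position: [508.0, 165.9, 271.1]
ee_rot: [[-1.0, -0.018, -0.001], [-0.018, 1.0, -0.0], [0.001, -0.0, -1.0]]
ft_force: [0.3, -0.1, 0.2]
gripper_width: -0.7
grasp_force: 0.0
```

send_rows(
  targets=[
    [[0,-0.92,0],0],
    [[0,-0.92,0],0],
    [[0,-0.92,0],0],
    [[0,-0.92,0],0],
    [[0,-0.92,0],0],
    [[0,-0.92,0],0],
    [[0,-0.92,0],0],
    [[0,-0.92,0],0],
    [[0,-0.92,0],0],
    [[0,-0.92,0],0],
    [[0,-0.92,0],0],
    [[0,-0.92,0],0],
  ],
)

```text
t: 2.52
position: [514.9, -275.2, 270.9]
ee_rot: [[-1.0, -0.018, -0.001], [-0.018, 1.0, 0.001], [0.001, 0.001, -1.0]]
ft_force: [1.5, 0.7, -0.1]
gripper_width: -0.1
grasp_force: 0.0
```

send_rows(
  targets=[
    [[0,0,0],0],
    [[0,0,0],0],
    [[0,0,0],0],
  ],
)

```text
t: 2.77
position: [515.4, -272.7, 270.7]
ee_rot: [[-1.0, -0.018, -0.001], [-0.018, 1.0, 0.002], [0.001, 0.002, -1.0]]
ft_force: [0.1, 0.8, -0.0]
gripper_width: -0.3
grasp_force: 0.0
```

send_rows(
  targets=[
    [[-0.09,-0.09,0.7],0],
    [[0,0,0.7],0],
    [[0,0,0.7],0],
    [[0,0,0.7],0],
    [[0,0,0],0],
    [[0,0,0],0],
  ],
)

```text
t: 3.27
position: [518.9, -274.8, 158.5]
ee_rot: [[-1.0, -0.02, -0.003], [-0.02, 1.0, 0.003], [0.003, 0.003, -1.0]]
ft_force: [0.3, -0.2, 0.5]
gripper_width: -0.0
grasp_force: 0.0
```

Run:
```python
from h import *
s=cap('side');t=cap('top')
a=cv2.resize(np.asarray(s['pixels'])[170:245,280:365],None,fx=4.6,fy=4.6,interpolation=2)
b=cv2.resize(np.asarray(t['pixels'])[185:260,340:425],None,fx=4.6,fy=4.6,interpolation=2)
cv2.imwrite('pics/p1.png',np.hstack([a,b]))
```

```text
(no output)
```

View pics/p1.png

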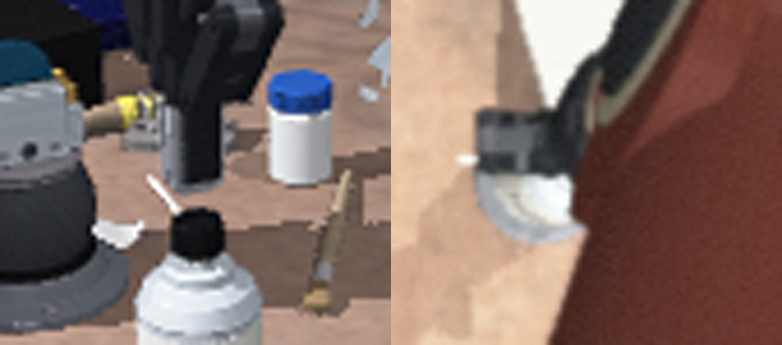

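The closed fingers stand just above the cap, at crop (193,187) against the cap at (198,212), so they're aligned to about 2 mm. Now I'll press it.

send_rows(
  targets=[
    [[0,0,0.15],0],
    [[0,0,0.15],0],
    [[0,0,0.06],0],
    [[0,0,0.04],0],
    [[0,0,0.03],0],
    [[0,0,0],0],
  ],
)

```text
t: 3.87
position: [519.4, -277.1, 142.6]
ee_rot: [[-1.0, -0.018, 0.001], [-0.018, 1.0, -0.0], [-0.001, -0.0, -1.0]]
ft_force: [-1.4, 1.5, 3.6]
gripper_width: -0.1
grasp_force: 2.2
```

send_rows(
  targets=[
    [[0,0,0.05],0],
    [[0,0,0.04],0],
    [[0,0,0],0],
  ],
)

```text
t: 4.12
position: [519.5, -277.2, 141.0]
ee_rot: [[-1.0, -0.018, 0.001], [-0.018, 1.0, -0.0], [-0.001, -0.0, -1.0]]
ft_force: [-3.6, 2.2, 14.1]
gripper_width: -0.2
grasp_force: 6.8
```

send_rows(
  targets=[
    [[0,0,0.03],0],
    [[0,0,0.02],0],
    [[0,0,0],0],
  ],
)

```text
t: 4.37
position: [519.5, -277.2, 140.8]
ee_rot: [[-1.0, -0.017, 0.002], [-0.017, 1.0, -0.001], [-0.002, -0.001, -1.0]]
ft_force: [-5.2, 3.6, 22.7]
gripper_width: -0.0
grasp_force: 11.2
```

send_rows(
  targets=[
    [[0,0,-0.3],0],
    [[0,0,-0.6],0],
    [[0,0,-0.8],0],
    [[0,0,-0.6],0],
    [[0,0,0],0],
    [[0,0,0],0],
    [[0,0,0],0],
  ],
  claw=70,
)

```text
t: 4.95
position: [518.4, -276.8, 227.5]
ee_rot: [[-1.0, -0.017, -0.002], [-0.017, 1.0, 0.001], [0.002, 0.001, -1.0]]
ft_force: [-0.3, 0.7, -0.5]
gripper_width: 69.7
grasp_force: 0.0
```

send_rows(
  targets=[
    [[0.05,0.6,0],0],
    [[0.05,0.8,0],0],
    [[0.05,0.9,0],0],
    [[0.05,0.9,0],0],
    [[0.05,0.9,0],0],
    [[0,0.8,0],0],
    [[0,0.6,0],0],
    [[0,0.4,0],0],
    [[0,0,0],0],
    [[0,0,0],0],
    [[0,0,0],0],
  ],
)

```text
t: 5.87
position: [504.4, -42.9, 227.5]
ee_rot: [[-1.0, -0.016, -0.002], [-0.016, 1.0, -0.001], [0.002, -0.001, -1.0]]
ft_force: [0.1, 0.2, -0.1]
gripper_width: 70.2
grasp_force: 0.0
```

send_rows(
  targets=[
    [[0,0.02,0.5],0],
    [[0,0,0.7],0],
    [[0,0,0.7],0],
    [[0,0,0.6],0],
    [[0,0,0.5],0],
    [[0,0,0.3],0],
    [[0,0,0],0],
    [[0,0,0],0],
  ],
  claw=60,
)

```text
t: 6.53
position: [504.5, -42.3, 95.9]
ee_rot: [[-1.0, -0.015, -0.002], [-0.015, 1.0, -0.001], [0.002, -0.001, -1.0]]
ft_force: [0.7, -0.4, 0.1]
gripper_width: 59.9
grasp_force: 0.0
```

Run:
```python
from h import *
s=cap('side');t=cap('top')
a=cv2.resize(np.asarray(s['pixels'])[155:245,250:345],None,fx=4.2,fy=4.2,interpolation=2)
b=cv2.resize(np.asarray(t['pixels'])[185:275,225:320],None,fx=4.2,fy=4.2,interpolation=2)
cv2.imwrite('pics/p2.png',np.hstack([a,b]))
```

```text
(no output)
```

View pics/p2.png

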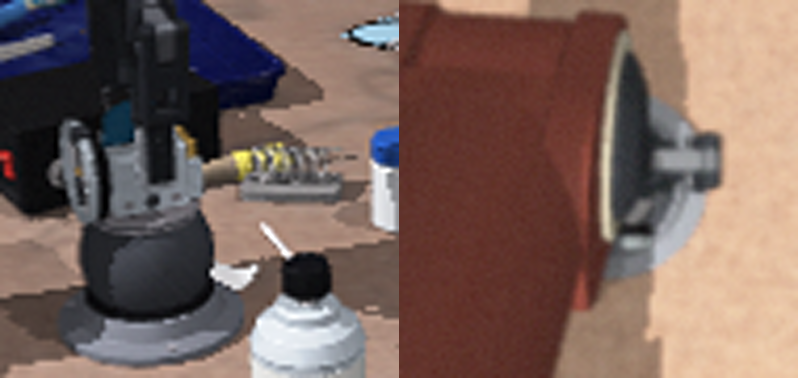

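The open fingers straddle the jaws. In the side view the near fingertip is at crop (160,182), above the turntable. From above, the arm hides most of the dial. Now I'll close on the jaws.

send_rows(
  targets=[
    [[0,0,0],0],
    [[0,0,0],0],
    [[0,0,0],0],
    [[0,0,0],0],
    [[0,0,0],0],
    [[0,0,0],0],
  ],
  claw=30,
  squeeze=20,
)

```text
t: 7.13
position: [505.8, -40.7, 97.6]
ee_rot: [[-1.0, -0.017, 0.002], [-0.017, 1.0, -0.0], [-0.002, -0.0, -1.0]]
ft_force: [-0.4, -0.5, 5.7]
gripper_width: 38.3
grasp_force: 20.9
```

Run:
```python
from h import *
o=manip.get_obs();print(o['gripper_width'],o['grasp_force'],o['ft_force'])
s=cap('side');import pickle;pickle.dump(dict(s),open('sideg.pkl','wb'))
print(P(s,288,197),P(s,289,195),P(s,288,190))
for v in range(188,206): print(v,P(s,287.5,v).round(0), s['pixels'][v,287])
```

```text
38.32491944694002 20.878920257091522 [-0.35966865 -0.52265632  5.69125542]
[508.41839031 -67.57356349 103.57417096] [509.60035451 -73.78387007 110.91974921] [508.0519367  -73.56116247 123.65594897]
188 [508. -72. 128.] [22 19 19]
189 [507. -73. 126.] [28 24 23]
190 [507. -74. 124.] [23 20 20]
191 [507. -74. 122.] [23 20 21]
192 [506. -74. 119.] [24 22 20]
193 [507. -73. 116.] [23 21 20]
194 [507. -72. 113.] [22 18 18]
195 [506. -73. 111.] [22 20 19]
196 [506. -73. 109.] [22 19 18]
197 [507. -69. 104.] [62 57 55]
198 [507. -67. 101.] [107 101 100]
199 [509. -60.  95.] [125 118 112]
200 [509. -59.  92.] [125 119 113]
201 [509. -60.  90.] [95 89 84]
202 [508. -60.  87.] [29 25 25]
203 [508. -60.  85.] [33 30 29]
204 [508. -60.  82.] [95 90 85]
205 [507. -61.  80.] [98 93 95]
```

send_rows(
  targets=[
    [[0,0.05,0],0],
    [[0,0.05,0],0],
    [[0,0.05,0.01],0],
    [[0,0.05,0.01],0],
    [[0,0.05,0.01],0],
    [[0,0.05,0.01],0],
    [[0,0,0],0],
    [[0,0,0],0],
    [[0,0,0],0],
    [[0,0,0],0],
  ],
)

```text
t: 8.02
position: [506.3, -37.9, 97.1]
ee_rot: [[-1.0, -0.012, 0.005], [-0.012, 1.0, -0.012], [-0.005, -0.012, -1.0]]
ft_force: [-0.1, -13.0, 11.4]
gripper_width: 38.2
grasp_force: 22.9
```

```bash
cat > lean.py <<'E'
from h import *
import pickle,sys
def cloud(s):
    return np.array([[P(s,u,v) for u in range(262,302)] for v in range(176,212)]), np.asarray(s['pixels'])[176:212,262:302]
def plane(s,yr,zr,n='',ref=None):
    W,I=cloud(s);X,Y,Z=W[...,0],W[...,1],W[...,2]
    m=(I.max(2)>70)&(X>486)&(X<527)&(Y>yr[0])&(Y<yr[1])&(Z>zr[0])&(Z<zr[1])
    p=W[m]
    for _ in range(4):   # robust plane y = a x + b z + c
        A=np.c_[p[:,0]-505,p[:,2]-105,np.ones(len(p))];k=np.linalg.lstsq(A,p[:,1],rcond=None)[0]
        r=p[:,1]-A@k;p=p[abs(r)<max(1,2*r.std())]
    print(n,'n',len(p),'coef',k.round(3),'lean',np.arctan(k[1]).round(3),'sd',r.std().round(2))
if __name__=='__main__':
    plane(pickle.load(open('side0.pkl','rb')),(-68,-52),(84,116),'start')
    plane(pickle.load(open('sideg.pkl','rb')),(-68,-52),(84,116),'grip')
    s=cap('side');plane(s,(-68,-30),(86,118),'now')
    pickle.dump(dict(s),open('sidenow.pkl','wb'))
    o=manip.get_obs();print(o['position'].round(1) if hasattr(o['position'],'round') else o['position'],o['gripper_width'],o['grasp_force'],o['ft_force'])
E
python3 lean.py
```

```text
start n 176 coef [ 6.6000e-02 -1.4000e-02 -5.9611e+01] lean -0.014 sd 0.46
grip n 120 coef [ 4.5000e-02 -2.0000e-03 -6.0171e+01] lean -0.002 sd 0.64
now n 125 coef [ 2.6000e-02 -2.0000e-03 -5.7714e+01] lean -0.002 sd 0.97
[506.4 -37.9  97.1] 38.073866608006306 22.856291234493256 [ -1.202203   -13.16078813  11.06414889]
```

The squeezed, parallel pads won't let the jaws rotate: there's 13 N sideways and no lean. I'll release, re-grip only the top few millimetres of the jaws so the couple is small, then lean.

send_rows(
  targets=[
    [[0,-0.1,0],0],
    [[0,-0.1,0],0],
    [[0,-0.1,-0.1],0],
    [[0,0,-0.15],0],
    [[0,0,0],0],
    [[0,0,0],0],
    [[0,0,0],0],
    [[0,0,0],0],
  ],
  claw=50,
)

```text
t: 8.73
position: [504.8, -40.0, 104.8]
ee_rot: [[-1.0, -0.018, -0.0], [-0.018, 1.0, 0.0], [0.0, 0.0, -1.0]]
ft_force: [-0.7, 0.2, 0.3]
gripper_width: 50.0
grasp_force: 0.0
```

```bash
python3 lean.py
```

```text
start n 176 coef [ 6.6000e-02 -1.4000e-02 -5.9611e+01] lean -0.014 sd 0.46
grip n 120 coef [ 4.5000e-02 -2.0000e-03 -6.0171e+01] lean -0.002 sd 0.64
now n 128 coef [ 2.7000e-02  5.8000e-02 -5.7233e+01] lean 0.058 sd 0.71
[504.8 -40.1 104.8] 50.08644410606586 0.0 [-0.2464936   0.29380449 -1.01572832]
```

The vise now leans 0.06 and stays there, so friction holds it. I'll push it over with the fingers only slightly wider than the jaws, then close gently.

send_rows(
  targets=[
    [[0,0.06,0.02],0],
    [[0,0.06,0.02],0],
    [[0,0.06,0.02],0],
    [[0,0.06,0.02],0],
    [[0,0.06,0.02],0],
    [[0,0.06,0.02],0],
    [[0,0.06,0.02],0],
    [[0,0.06,0.01],0],
    [[0,0.04,0.01],0],
    [[0,0,0],0],
    [[0,0,0],0],
    [[0,0,0],0],
  ],
  claw=46,
)

```text
t: 9.78
position: [504.7, -19.3, 98.5]
ee_rot: [[-1.0, -0.018, 0.0], [-0.018, 1.0, 0.0], [-0.0, 0.0, -1.0]]
ft_force: [0.9, -1.8, 1.5]
gripper_width: 46.1
grasp_force: 0.7
```

```bash
python3 lean.py
```

```text
start n 176 coef [ 6.6000e-02 -1.4000e-02 -5.9611e+01] lean -0.014 sd 0.46
grip n 120 coef [ 4.5000e-02 -2.0000e-03 -6.0171e+01] lean -0.002 sd 0.64
now n 143 coef [  0.054   0.315 -41.965] lean 0.305 sd 1.24
[504.7 -19.4  98.4] 45.990523392004036 0.6545787429786287 [ 0.60051525 -0.04092856  1.45317163]
```

Run:
```python
from h import *
import pickle
s=pickle.load(open('sidenow.pkl','rb'));t=cap('top')
a=cv2.resize(np.asarray(s['pixels'])[165:225,255:320],None,fx=6,fy=6,interpolation=2)
b=cv2.resize(np.asarray(t['pixels'])[200:260,245:310],None,fx=6,fy=6,interpolation=2)
cv2.imwrite('pics/p3.png',np.hstack([a,b]))
```

```text
(no output)
```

View pics/p3.png

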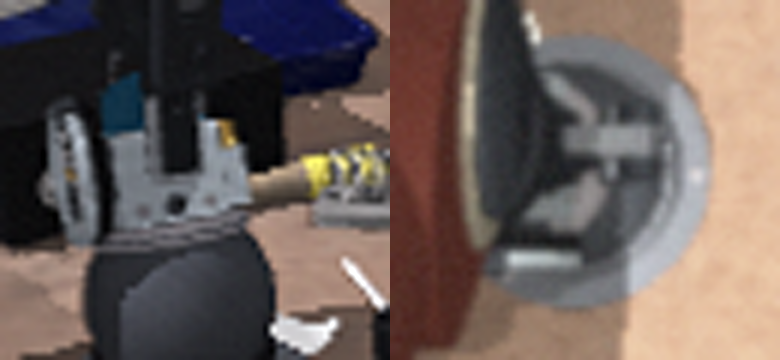

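The side view shows the jaws and dial leaning left, away from the camera. In the top view the arm hides the wedge and only the right part of the dial rim shows, at columns 262–277, row 243. I'll get the lean from the dial circle's shift and from the jaw plane.

```bash
cat > lean2.py <<'E'
from h import *
import pickle
from scipy.optimize import least_squares
from lean import cloud
def circ(t,us,vs):
    W=np.array([P(t,u,v) for v in vs for u in us]);W=W[(W[:,2]>88)&(W[:,0]>460)&(W[:,0]<478)]
    r=least_squares(lambda p:np.hypot(W[:,1]-p[0],W[:,2]-p[1])-30,[-30,100],loss='soft_l1')
    return r.x,len(W),np.std(r.fun),W
def jaw(s,th):
    W,I=cloud(s);p=W.reshape(-1,3)[(I.max(2)>70).ravel()]
    for _ in range(5):   # points of the right jaw's face, in vise axes for the present lean
        c,n=np.cos(th),np.sin(th);y=p[:,1]+41;z=p[:,2]-46
        a=y*c-z*n;b=y*n+z*c
        m=(abs(a+19.5)<2.5)&(b>37)&(b<70)&(p[:,0]>488)&(p[:,0]<525)
        q=p[m];k=np.linalg.lstsq(np.c_[q[:,0]-505,q[:,2]-100,np.ones(m.sum())],q[:,1],rcond=None)[0]
        th=np.arctan(k[1])
    return th,m.sum(),np.median(a[m])
if __name__=='__main__':
    t0=pickle.load(open('top0.pkl','rb'));s0=pickle.load(open('side0.pkl','rb'))
    x0=circ(t0,list(range(259,274))+list(range(279,285)),(240,241,242))[0]
    x0r=circ(t0,range(279,286),(240,241,242))[0]
    t=cap('top');s=cap('side')
    x,n,sd,W=circ(t,range(262,280),(240,241,242,243));print('centre0',x0,x0r,'now',x,n,sd)
    d=x-x0;print('lean from y',np.arcsin(d[0]/58),'from z',np.arccos(min(1,1+d[1]/58)))
    zc=46+1+58*np.cos(.35)
    r=least_squares(lambda p:np.hypot(W[:,1]-p[0],W[:,2]-zc)-30,[-25],loss='soft_l1');print('fixed z:',np.arcsin((r.x[0]-x0[0])/58),np.std(r.fun))
    for q,th in((s0,0.),(s,.33)): print('jaw',jaw(q,th))
    o=manip.get_obs();print(o['t'],o['position'],o['gripper_width'],o['grasp_force'],o['ft_force'])
E
python3 lean2.py
```

```text
centre0 [-42.89163037 105.04084052] [-42.4337671 105.5593213] now [-21.91969782 103.60696223] 59 13.033731472044781
lean from y 0.36996740651089716 from z 0.22282091316201796
fixed z: 0.33515545464944135 13.243022089615597
jaw (np.float64(-0.007379937511965899), np.int64(157), np.float64(-18.30169237008676))
jaw (np.float64(0.10067541186417622), np.int64(30), np.float64(-19.31041306037976))
9.9833 [504.56477562 -19.42514679  98.38770899] 46.20440091369986 0.4678390288972878 [ 0.91948898 -0.64378894  1.46122405]
```

```bash
sed -i "s/W\[:,2\]>88)/W[:,2]>90)\&(W[:,2]<138)/; s/p\[:,1\]+41/p[:,1]+42/; s/th=np.arctan(k\[1\])/th=.5*th+.5*np.arctan(k[1])/; s/<2.5)/<4)/; s/range(5)/range(12)/" lean2.py
python3 lean2.py
python3 - <<'E'
from h import *;import pickle
from lean import cloud
s=pickle.load(open('sidenow.pkl','rb'));W,I=cloud(s)
for v in (16,20,22,24,26,28,30,32): print(v+176,[(int(W[v,u,0]),int(W[v,u,1]),int(W[v,u,2]),int(I[v,u].max())) for u in range(12,36,3)])
E
```

```text
centre0 [-42.89163037 105.04084052] [-42.4337671 105.5593213] now [-21.99136202 103.37826587] 58 1.266366158112687
lean from y 0.36864248888178663 from z 0.24001285204234524
fixed z: 0.3376245289631388 1.65928376606618
jaw (np.float64(-0.012764827096146094), np.int64(167), np.float64(-16.857658036786063))
jaw (np.float64(0.1764518101804379), np.int64(36), np.float64(-19.36403308455376))
10.0833 [504.52404063 -19.44351861  98.36297027] 46.073915774406785 0.35914443908040994 [-0.08841426 -0.95865409 -0.4955899 ]
192 [(481, -39, 109, 129), (488, -40, 109, 133), (494, -48, 111, 107), (500, -55, 113, 21), (507, -53, 111, 19), (517, -42, 104, 142), (525, -40, 103, 158), (533, -39, 101, 128)]
196 [(480, -41, 100, 79), (487, -43, 100, 128), (494, -43, 98, 129), (501, -45, 98, 134), (509, -43, 96, 132), (516, -44, 95, 158), (524, -43, 93, 157), (532, -42, 92, 149)]
198 [(479, -43, 96, 77), (486, -44, 95, 131), (493, -45, 94, 130), (501, -46, 93, 57), (508, -45, 92, 117), (515, -46, 91, 115), (523, -44, 89, 164), (531, -43, 87, 165)]
200 [(479, -45, 91, 94), (486, -46, 91, 116), (493, -47, 90, 124), (500, -47, 89, 69), (507, -47, 87, 154), (515, -48, 86, 171), (522, -48, 85, 103), (533, -33, 77, 102)]
202 [(478, -46, 87, 89), (485, -48, 86, 133), (492, -49, 86, 111), (498, -53, 86, 84), (504, -59, 88, 123), (512, -58, 86, 119), (520, -56, 83, 84), (529, -47, 78, 91)]
204 [(477, -48, 82, 103), (483, -55, 84, 107), (489, -59, 85, 101), (496, -61, 84, 97), (503, -62, 84, 76), (511, -60, 82, 109), (519, -58, 79, 60), (528, -53, 75, 46)]
206 [(476, -49, 78, 92), (482, -56, 80, 95), (489, -59, 80, 78), (496, -62, 80, 68), (503, -63, 79, 59), (510, -63, 78, 59), (518, -61, 76, 56), (526, -58, 73, 56)]
208 [(476, -52, 74, 45), (482, -57, 75, 50), (488, -61, 76, 53), (495, -65, 76, 81), (502, -66, 75, 83), (508, -68, 75, 78), (516, -65, 72, 65), (524, -63, 70, 53)]
```

send_rows(
  targets=[
    [[0,0.03,0.01],0],
    [[0,0.03,0],0],
    [[0,0,0],0],
    [[0,0,0],0],
    [[0,0,0],0],
    [[0,0,0],0],
  ],
)

```text
t: 10.58
position: [504.5, -17.6, 98.2]
ee_rot: [[-1.0, -0.017, 0.0], [-0.017, 1.0, -0.0], [-0.0, -0.0, -1.0]]
ft_force: [0.2, -2.7, 3.9]
gripper_width: 45.8
grasp_force: 1.7
```

send_rows(
  targets=[
    [[0,0,0],0],
    [[0,0,0],0],
    [[0,0,0],0],
    [[0,0,0],0],
    [[0,0,0],0],
    [[0,0,0],0],
  ],
  claw=42,
)

```text
t: 11.08
position: [504.6, -17.6, 98.3]
ee_rot: [[-1.0, -0.018, 0.0], [-0.018, 1.0, -0.0], [-0.0, -0.0, -1.0]]
ft_force: [-0.1, -2.6, 4.9]
gripper_width: 42.6
grasp_force: 18.3
```

```bash
cat > face.py <<'E'
from h import *
from lean import cloud
import pickle
def go(s,slope):
    W,I=cloud(s);p=W.reshape(-1,3)[(I.max(2)>70).ravel()]
    q=p[(p[:,0]>484)&(p[:,0]<493)|(p[:,0]>514)&(p[:,0]<525)];q=q[(q[:,2]>(85 if slope==0 else 88))&(q[:,2]<(115 if slope==0 else 110))]
    y0=-59.6+.05*(q[:,0]-505)
    r=q[:,1]-(y0 if slope==0 else y0+16.5+slope*(q[:,2]-100)); q=q[abs(r-np.median(r))<2.5]
    k=np.linalg.lstsq(np.c_[q[:,0]-505,q[:,2]-100,np.ones(len(q))],q[:,1],rcond=None)[0]
    # lean from the face's offset at z=100 (54 above the ball): y=-19.5c+tan*(54-19.5s)
    from scipy.optimize import brentq
    off=k[2]+40.1
    th=brentq(lambda a:-19.5*np.cos(a)+np.tan(a)*(54-19.5*np.sin(a))-off,-.2,.8)
    print('n',len(q),k.round(3),'lean slope',np.arctan(k[1]).round(3),'lean offset',round(th,3))
if __name__=='__main__':
    go(pickle.load(open('side0.pkl','rb')),0);go(pickle.load(open('sidenow.pkl','rb')),.33)
    for _ in range(2):go(cap('side'),.36)
    o=manip.get_obs();print(o['t'],o['position'],o['gripper_width'],o['grasp_force'],o['ft_force'])
E
python3 face.py; python3 lean2.py
```

```text
n 92 [ 5.7000e-02 -1.9000e-02 -5.9507e+01] lean slope -0.019 lean offset 0.002
n 75 [ 3.3000e-02  3.1200e-01 -4.3445e+01] lean slope 0.302 lean offset 0.307
n 70 [ 3.9000e-02  3.9100e-01 -4.0296e+01] lean slope 0.373 lean offset 0.366
n 71 [ 3.5000e-02  3.5900e-01 -4.0347e+01] lean slope 0.345 lean offset 0.365
11.1833 [504.6496324  -17.64276029  98.34918742] 42.352283874446066 18.28412445494905 [-1.2971706  -2.22812591  5.15111924]
centre0 [-42.89163037 105.04084052] [-42.4337671 105.5593213] now [-19.51844421 101.93349444] 55 0.7223135642251793
lean from y 0.4147771298660099 from z 0.3288168663738243
fixed z: 0.4073738317864 0.7544355244367853
jaw (np.float64(-0.012764827096146094), np.int64(167), np.float64(-16.857658036786063))
jaw (np.float64(0.21911959857882435), np.int64(39), np.float64(-19.186949335067883))
11.2833 [504.64840017 -17.62280351  98.33410347] 42.04259379967619 18.28416998963803 [-1.1345765  -3.17408071  5.29551491]
```

Run:
```python
from h import *;import pickle
s0=pickle.load(open('side0.pkl','rb'));s1=cap('side')
for n,s in(('s0',s0),('now',s1)):
    I=np.asarray(s['pixels']).astype(int)
    m=(I[...,2]-I[...,0]>60)&(I[...,2]>110);m[:,:284]=0;m[:,303:]=0;m[:176]=0;m[200:]=0
    k,l,st,ce=cv2.connectedComponentsWithStats(m.astype(np.uint8))
    for i in range(1,k):
        if st[i,4]>3 and ce[i,0]<299: print(n,'pin',ce[i].round(1),st[i],P(s,*ce[i]).round(1))
    print(I[194:206,280:294].max(2) if n=='now' else I[198:208,280:294].max(2))
cv2.imwrite('pics/p4.png',np.hstack([cv2.resize(np.asarray(s['pixels'])[165:225,255:320],None,fx=6,fy=6,interpolation=2) for s in(s0,s1)]))
```

```text
s0 pin [294.  187.7] [292 185   5   7  10] [531.  -42.1 114. ]
[[138 137 139 138 139 138 139 137 139 139 137 136 138 139]
 [138 140 140 140 138 141 139 141 141 141 142 141 140 141]
 [141 140 140 141 142 144 143 142 142 140 141 139 140 141]
 [141 141 140 141 143 102  67  83 134 142 133 103  94 132]
 [140 141 142 142 123  61  38  35 128 142 132 103 115 137]
 [101 111 133 139 104  54  41  61 131 144 142 141 154 152]
 [101 114 138 145 147  85  86 125 134 125 114 101 103 106]
 [135 138 148 130 124 115 104 108 107 106 107 106 108 113]
 [101  76  98 106 108 106 107 107 111 108 117 114 115 110]
 [112 110 113 114 113 113 116 117 139 124 113 110  91  70]]
now pin [291.8 186.4] [291 185   2   4   5] [529.1 -29.1 112.9]
[[103 105 108 109 108 107 105 116 144 156 161 168 155 158]
 [120 112 111 117 119 123 129 161 166 164 162 160 142 148]
 [132 135 134 134 134 132 129 157 163 152 161 164 139 154]
 [129 133 113  53  50 121 163 166 153 119 131 157 143 159]
 [131 134  81  41  36  63 152 161 142 115 133 159 157 163]
 [124 133  97  56  47  73 154 165 164 164 162 170 211 105]
 [131 134 113  83 103 171 177 166 135 104 103  92 103 109]
 [133 133 136 112 106 104 106 129 125 120 118 114 113  80]
 [ 93 109 122 125 125 124 127 124  85  76  93  80  73 100]
 [118 121 107  89  98  97  82  79 106 112 109 101  94  64]
 [ 81  79  91 112 113 108 101  98  73  64  50  51  55  53]
 [101 100  83  72  62  49  53  56  54  55  53  55  55  54]]
```

View pics/p4.png

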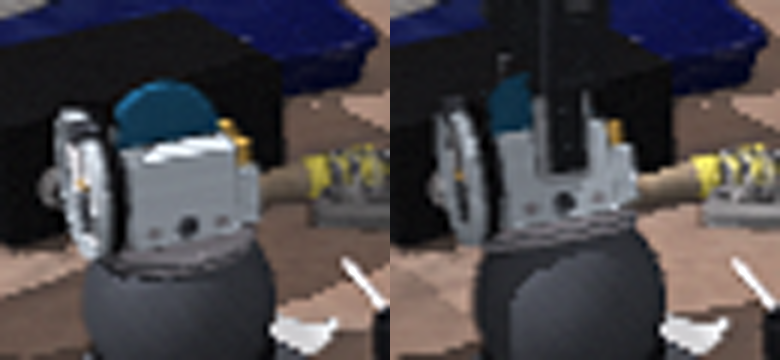

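The hole in the near jaw moved from about (285.9,202.2) to (283.4,198.4). I'll use that as a check on the lean.

Run:
```python
from h import *;import pickle
from scipy.optimize import least_squares
s0=pickle.load(open('side0.pkl','rb'));s1=cap('side')
def cen(s,u0,u1,v0,v1,bg):
    I=np.asarray(s['pixels']).astype(float).max(2)[v0:v1,u0:u1];w=(bg-I).clip(0)
    v,u=np.mgrid[v0:v1,u0:u1];return (u*w).sum()/w.sum(),(v*w).sum()/w.sum()
a=cen(s0,284,289,201,205,120);b=cen(s1,282,286,197,201,120);print(a,b)
K=np.array([[s0['fx'],0,s0['cx']],[0,s0['fy'],s0['cy']],[0,0,1]]);R=np.array(s0['R']);t=np.array(s0['t'])
prj=lambda X:cv2.projectPoints(np.array([X]),cv2.Rodrigues(R)[0],t,K,np.array(s0['dist'],float))[0][0,0]
for yb in(-41.5,-40.1):
    # start point: ray onto face plane y
    o=-R.T@t;X=P(s0,*a,0);d=X-o;X0=o+d*((yb-19.5-o[1])/d[1]);r=X0-[505,yb,46]
    f=lambda p:prj(np.array([505+r[0],yb+r[1]*np.cos(p[0])+r[2]*np.sin(p[0]),46-r[1]*np.sin(p[0])+r[2]*np.cos(p[0])]))-np.array(b)
    q=least_squares(f,[.3]);print(yb,r.round(1),'lean',q.x,'res px',q.fun)
```

```text
(np.float64(285.9534510433387), np.float64(202.4012841091493)) (np.float64(283.5562130177515), np.float64(198.27514792899407))
-41.5 [ -0.8 -19.5  41.7] lean [0.3955538] res px [ 0.40838684 -0.25651448]
-40.1 [ -0.5 -19.5  41.1] lean [0.39955527] res px [ 0.41705449 -0.26096134]
```

send_rows(
  targets=[
    [[0,0,0],0],
    [[0,0,0],0],
    [[0,0,0],0],
    [[0,0,0],0],
    [[0,0,0],0],
    [[0,0,0],0],
    [[0,0,0],0],
    [[0,0,0],0],
    [[0,0,0],0],
    [[0,0,0],0],
    [[0,0,0],0],
    [[0,0,0],0],
  ],
)

```text
t: 12.38
position: [504.6, -17.6, 98.3]
ee_rot: [[-1.0, -0.018, 0.0], [-0.018, 1.0, -0.0], [-0.0, -0.0, -1.0]]
ft_force: [-0.3, -2.3, 4.9]
gripper_width: 42.4
grasp_force: 18.3
```

```bash
python3 face.py; python3 lean2.py | grep -v jaw
```

```text
n 92 [ 5.7000e-02 -1.9000e-02 -5.9507e+01] lean slope -0.019 lean offset 0.002
n 75 [ 3.3000e-02  3.1200e-01 -4.3445e+01] lean slope 0.302 lean offset 0.307
n 70 [ 1.8000e-02  3.7500e-01 -3.9986e+01] lean slope 0.359 lean offset 0.372
n 69 [ 2.4000e-02  3.2400e-01 -4.0227e+01] lean slope 0.313 lean offset 0.367
12.4833 [504.63211914 -17.64202471  98.33169475] 42.5491561356162 18.283213649410754 [-0.91269289 -1.74976498  6.14450164]
centre0 [-42.89163037 105.04084052] [-42.4337671 105.5593213] now [-19.56687367 101.7083525 ] 55 1.0735121410981412
lean from y 0.4138649604646617 from z 0.3406332076205594
fixed z: 0.41041369088252505 1.0780401286969865
12.5833 [504.6556233  -17.61234597  98.3387012 ] 42.52138095612379 18.28321186127141 [-0.71145565 -2.65383246  5.08606532]
```

The grip is steady at 18 N. The lean estimates run from 0.31 to 0.41, most of them 0.36–0.41, around the wedge's 0.37–0.39. Handing in.

```bash
python3 -c "
from bench import manip
print(manip.job_done())"
```

```text
the job is handed in; nothing more can be done
None
```

I pressed the duster cap right down and let it come back up, then handed the job in with the vise held still by its jaws at about 18 N; whether it passed was not reported. It leans about 0.38 rad against a wedge measured at about 0.37 rad, but my lean estimates ran from 0.31 to 0.41 and the arm hid the wedge from the top camera, so I never saw the pointer on it.

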